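Set the length stop of the grille-bar gauge in its notch

TASK

Set the bar gauge: with the pry bar's blade under its free lip, lever the red keeper plate open until it stands upright or beyond (do not open it with the fingers), and lay the pry bar back down flat on the bench, clear of the gauge. Then grip the orange fin and slide the stop along the rail until it clicks into the ball detent notch where the keeper was, without running past the notch, and finish holding the stop still in the notch with the fin still gripped. Leave the other things on the bench where they are.

Things in the scene. Friction and masses are not known exactly. Their poses are not given: they have to be found in the camera images.
- gauge: Bar-length gauge fixed to the bench: grey base plate 60 (x) by 360 (y) by 8 mm with a 20 mm wide steel rail along its own y axis, rail top 22 mm above the bench, a blue end block at each end. Origin: centre of the underside, on the rail's axis, at bench height. The stop slides along +y of this frame, towards the red keeper.
- stop: Sliding stop on the rail: blue block 44 by 44 mm, 10 to 44 mm above the bench, with an orange upright grip fin on top, 16 mm thick along the rail (y), 30 mm across it (x), from 44 to 86 mm above the bench. Origin: on the rail's axis at bench height, under the middle of the fin; axes parallel to the gauge's. It starts near the -y end and is 90 to 220 mm short of the notch. It slides with about 0.3 N of friction.
- stop_fin (a point): Centre of the orange fin at a good height to grip, 68 mm above the bench.
- latch: Dark steel notch clamp fixed on the gauge, somewhere on its +y half (place along the rail varies). Its origin lies on the rail's axis at bench height, and y = 0 of its frame is the notch; axes parallel to the gauge's. Hinge block 30 (x) by 70 (y) by 34 mm high on the far side of the rail (its x from 35 to 65 mm), with the two brass pins on its rail side; on the near side a catch post 40 mm high, at x -29 to -20, y 34 to 44 mm.
- notch (a point): The point of the latch where point stop_fin lies when the stop is in the notch, 68 mm above the bench. A spring ball in the stop's +x side rides over the two brass pins: 14 mm short of the notch it meets the first and resists with 6 to 13 N, fading to the crest 7 mm short; then it is drawn in with 1 to 3 N, and in the notch it resists either way. Left free within 2.5 mm of the notch it centres itself to 1 mm. 7 mm past it rides over the second pin.
- keeper: Red keeper plate, 92 mm long, 50 mm wide (y, centred on the notch), 4 mm thick, with a white centre line. Shut, it lies level across the rail, underside 34 mm above the bench, and bars the way to the notch; a spring catch lets go at 3 to 4 N upward at the lip. Origin: on its hinge, latch frame x 40, z 36 mm; shut, it points from there to -x. It swings up about +y to 0.33 rad beyond upright and stays where left; its z axis tilts by the opening angle.
- keeper_lip (a point): Middle of the free (-x) edge of the keeper's underside, 92 mm from the hinge; when shut it is 34 mm above the bench and overhangs the gauge's base plate by 22 mm, with nothing under that overhang but the bench.
- prybar: Small pry bar lying on the bench, loose, 0.15 kg: yellow handle 110 (x, from -60 to 50 mm) by 18 (y) by 26 mm high, and a flat steel blade 20 mm wide and 4 mm thick, from x 50 to 110 mm, its middle 13 mm above the underside. Origin: underside of the handle, under its middle (5 mm ahead of the exact middle); x points along the blade.
- prybar_tip (a point): Middle of the blade's front edge, x 110 mm, 13 mm above the underside.
- prybar_grip (a point): Point in the handle to grip across its 18 mm width, x 25 mm, 18 mm above the underside.
- nut: Bystander: steel hexagon nut 52 mm across, 24 mm high. Origin under its centre.
- tube_offcut: Bystander: dark square tube offcut 30 by 130 (y) by 30 mm high. Origin under its centre.
- tape: Bystander: yellow tape measure case 70 by 36 by 60 mm high. Origin under its centre.
- square: Bystander: try square lying flat, wooden stock 30 by 110 by 16 mm, steel blade 150 mm along +x. Origin under the stock's centre.
- tin: Bystander: open green pot of 84 mm across, 60 mm high, with a handle on either side. Origin under its centre.
- can: Bystander: red paint can 80 mm wide, 100 mm high. Origin under its centre.
- magnet: Bystander: red L-shaped welding magnet, legs 75 and 84 mm, 18 mm high. Origin under the middle of the leg along x.
Mind the look-alikes: they are no part of the job. Of the things like the prybar, leave any that is blue; of the rest the larger one is meant.

How it is judged:
On the way, in this order (a step that is already met when the one before it is completed fails the run):
1. the pry bar levers the keeper out of its catch (angle between keeper's own z axis and vertical above 0.15 rad and contact force between prybar and keeper above 0.1 N), for 0.02 s.
2. the keeper stands upright or beyond and the pry bar lies flat on the bench, let go (angle between keeper's own z axis and vertical above 1.4 rad and height (world z) of each of prybar_grip, prybar_tip below 0.03 m and contact force between the fingers and prybar below 0.2 N and linear speed of prybar below 0.03 m/s and contact force between prybar and gauge below 0.1 N and contact force between prybar and latch below 0.1 N), for 0.2 s.
3. the stop is gripped at rest in the notch (y of stop in the frame of latch between -0.0025 and 0.0025 m and linear speed of stop below 0.01 m/s and contact force between the fingers and stop above 2 N and y of the grasp point in the frame of stop_fin between -0.013 and 0.013 m), for 0.3 s.
At the end, for the whole second after the job is handed in: Fingers still grip the fin (over 2 N, grasp point within 13 mm of its centre along the rail), the stop at rest within 2.5 mm of the notch; keeper open at least 1.4 rad; pry bar flat on the bench, released, at rest, not touching the gauge (all of step 2 and all of step 3); the arm keeps its last pose, push and grip.
It fails at once if the stop is pushed more than 9 mm past the notch (y of stop in the frame of latch above 0.009 m).
It fails at once if the fingers open the keeper (contact force between the fingers and keeper above 1 N and angle between keeper's own z axis and vertical below 1.4 rad).
It fails at once if another thing on the bench is moved by more than 25 mm (distance of any of nut, tube_offcut, tape, square, tin, can, magnet from where it was at the start of the episode above 0.025 m).
It also fails if it takes over 69 s, if anything falls off the work surface, if the arm or the gripper's body presses on something with over 40 N, if the wrist force passes 120 N, or if a joint passes its speed limit or range.

ROBOT

A 6-joint arm with a two-finger parallel gripper is mounted at the origin on the work surface. World frame = base frame: x ahead of the robot, y to its left, z up, the work surface at z = 0. Lengths are in m, angles in rad, forces in N, time in s.
With the tool pointing down it reaches from about 0.35 to 0.975 m from the base axis. Payload 4.9 kg.
Tool frame: the origin (TCP) lies on the mounting face of the last link; the fingertips stand 173 mm ahead of it and the grasp point (between the pads) lies 155 mm ahead of it (tcp_to_grasp is the distance from the TCP to the grasp point, in m); z points along the fingers, y is the line along which they close (so a half turn about z gives the same grasp; the last joint's range is limited). The gripper opens to 85 mm and grips with 20 to 120 N. Pads are 22 mm wide; open, the fingers measure 114 mm over their backs; the gripper's body (76 mm by 85 mm) begins 54 mm behind the grasp point. The pads swing forward as they close: fully open they stand 13 mm farther back than shut.
Start: joints at [-1.236, 0.053, 1.613, -0, 1.476, -0.119], TCP at [0.274, -0.562, 0.405] pointing down, gripper open.
Joint ranges: [-3.01, 3.01], [-1.01, 2.22], [0.06, 2.58], [-1.02, 4.17], [0.09, 2.62], [-3.14, 3.14]. Speed limits (rad/s): [2.57, 2.57, 3.14, 3.14, 3.14, 3.14].

INTERFACE

Orientations are given as a rotation vector (axis times angle).
In Python, from station import get_obs, get_image, calibration, finish_job, tcp_to_grasp gives the robot as it stands. The module is installed in compiled form; this text tells all that it offers.
- The arm moves only by the tool arm_command, never from a script. Its argument "plan" is a list that holds one entry, the list of rows, each a list of 6 numbers: the shift along the tool's x, y, z in cm, then the turn, a rotation vector about the tool's x, y, z in rad. A call has 1 to 12 rows; each row is the pose to reach, as a shift and turn from the pose commanded when the call began, along the tool's axes at that moment; what a row does not reach only later rows make up. A row lasts 1/12 s, in which the tool goes at most 41.7 mm and 7.16 degrees, less where a joint would pass 70% of its speed; a pose out of reach is approached as far as the arm can. A call with a gripper value outside its range is refused whole. "gripper" is the closure, from -1 (fully open) to 1 (shut), set as the call begins (left out, the last holds). The fingers move at their own pace and stop on an object; "force" is the grip in N (left out, the last holds). Time passes only in rows, so rows that repeat a pose let the fingers close. It gives the time, the measured TCP pose, the force, the opening and the grip force at its end, in the units of the state.
- get_obs(): the state, without advancing time (a new reading comes with each control period).
- get_image(name): name is "side" or "top" or "wrist"; returns (picture, depth): 420x560x3 uint8, blue, green, red; 420x560 float32, m along the optical axis (not along the pixel's ray), 0 where there is no reading.
- calibration(name): a dict with "fx", "fy", "cx", "cy" (pixels), "pose" (4x4, takes a point from camera to world coordinates). Camera axes: x right, y up, looking along -z (the intrinsics and any distortion apply to the point x, -y, -z); pixel columns grow to the right and rows downward; lengths in m; the calibration is good to about 2 mm. The wrist camera is an equidistant fisheye: a pixel r from the principal point sees the ray r / f radians off the axis. A picture is of the moment at which its call begins: read the wrist's pose just before it. calibration takes no time and is no camera call; for the wrist camera it gives the pose at the moment of the call.
- finish_job(): hands the job in; it is judged then, once.
The state is a dict: "t": time; "q": joint angles; "dq": joint speeds; "effort": joint torques, N m; "tool_pos": TCP position; "tool_rot": TCP orientation; "contact_force": force on the tool from outside, world axes, zero at the start; "wrist_torque": the same for the moment, N m; "opening": finger opening in m; "grip_force": force on a finger pad.
Only numpy, scipy, OpenCV 4.12 (cv2) and the standard library are available. Lean on these libraries where they do the work, as an engineer would, in place of code of your own. Each camera call takes 0.05 s, during which the arm holds its last target. There are 200 camera calls.

## Working session

There is one attempt and no reset: what is moved stays moved. The work goes in short steps, Python scripts to look and compute and a tool call to move; the robot and the scene stay as the last step left them, time stands still between calls to the robot, and variables do not carry over. Pictures are saved under pics/ and viewed, at most 10 in all, crops included, and the job is handed in when it is done.

Besides the shell and the picture viewer there is one more tool, called after ">>>" as name([rows], argument=value, ...), one row to a line, values as JSON. arm_command: Moves the arm, as the interface text tells. Its arguments: {"type":"object","properties":{"plan":{"type":"array"},"gripper":{"type":"number"},"force":{"type":"number"}},"required":["plan"]}

```bash
mkdir -p pics; cat > h.py <<'E'
import numpy as np, cv2
from station import *
from scipy.spatial.transform import Rotation as R
def grab(n):
    c=calibration(n); im,d=get_image(n); return im,d,c
def pts(d,c):
    v,u=np.mgrid[0:d.shape[0],0:d.shape[1]]
    P=np.stack([(u-c['cx'])/c['fx']*d,-(v-c['cy'])/c['fy']*d,-d],-1)
    T=np.array(c['pose']); W=P@T[:3,:3].T+T[:3,3]; W[d<=0]=np.nan
    return W
E
python3 - <<'E'
from h import *
o=get_obs();print(o['t'],o['tool_pos'],o['tool_rot'],o['opening'],tcp_to_grasp)
for n in('top','side'):
    im,d,c=grab(n);cv2.imwrite(f'pics/{n}0.png',im);np.savez(f'{n}0.npz',im=im,d=d,**c);print({k:np.round(v,3).tolist() for k,v in c.items()}, (d>0).mean())
E
```

```text
0.0 [ 0.27388191 -0.56146696  0.4034418 ] [-3.05899021e+00 -7.06202617e-01  3.94464890e-04] 0.08537493354237616 0.1547
{'fx': 428.328, 'fy': 428.328, 'cx': 276.902, 'cy': 214.252, 'pose': [[-0.025, 0.991, -0.13, 0.386], [-1.0, -0.023, 0.017, 0.011], [0.014, 0.13, 0.991, 1.144], [0.0, 0.0, 0.0, 1.0]]} 0.9958971088435374
{'fx': 448.22, 'fy': 448.22, 'cx': 274.457, 'cy': 199.929, 'pose': [[-0.963, 0.197, -0.186, 0.267], [-0.271, -0.737, 0.62, 0.845], [-0.015, 0.647, 0.763, 1.122], [0.0, 0.0, 0.0, 1.0]]} 0.9958588435374149
```

View pics/top0.png

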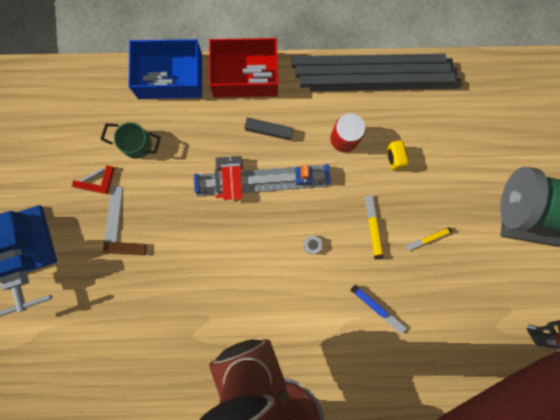

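View pics/side0.png

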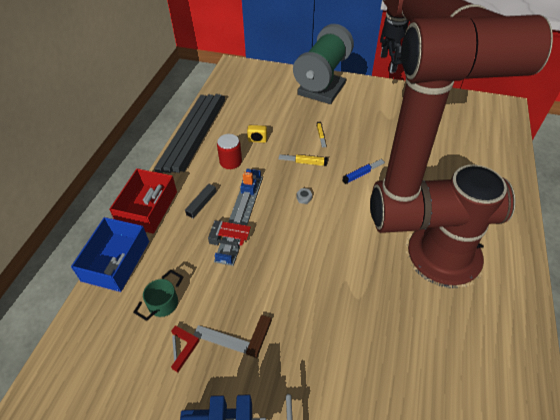

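The top view shows the gauge from (200,183) to (328,176), with the keeper at (231,182) and its lip towards the robot. The stop's fin is at (306,172). The larger yellow pry bar is at (375,230), blade pointing up to (371,198).

```bash
cat > m.py <<'E'
from h import *
def load(n):
    z=np.load(n+'0.npz');return z['im'],z['d'],{k:z[k] for k in('fx','fy','cx','cy','pose')}
for n in('top','side'):
    im,d,c=load(n);W=pts(d,c);H=cv2.cvtColor(im,cv2.COLOR_BGR2HSV)
    h,s,v=[H[...,i].astype(int) for i in range(3)]
    M={'red':((h<5)|(h>174))&(s>150)&(v>70),'orange':(h>5)&(h<18)&(s>180)&(v>120),'yellow':(h>=22)&(h<=32)&(s>170)&(v>80),'blue':(h>100)&(h<125)&(s>120)&(v>50)}
    for k,m in M.items():
        nn,L,S,C=cv2.connectedComponentsWithStats(m.astype(np.uint8))
        for i in range(1,nn):
            if S[i,4]<25 or S[i,4]>6000: continue
            q=W[L==i]; q=q[~np.isnan(q[:,0])]
            if len(q)<10 or q[:,0].mean()<.25: continue
            r=cv2.minAreaRect((q[:,:2]*1000).astype(np.float32))
            print(n,k,S[i].tolist(),'z',np.percentile(q[:,2],[5,50,95]).round(3),'rect',np.round(r[0]),np.round(r[1]),round(r[2],1),'mean',q.mean(0).round(3))
    # steel blade: points above bench near the yellow handle
    if n=='top':
        m=(W[...,2]>.007)&(W[...,0]>.25)&(W[...,0]<.5)&(W[...,1]>-.3)&(W[...,1]<-.17)
        q=W[m];r=cv2.minAreaRect((q[:,:2]*1000).astype(np.float32));print('bar',r,np.sort(q[:,0])[[0,-1]])
        for x in np.arange(q[:,0].min(),q[:,0].max(),.01):
            a=q[abs(q[:,0]-x)<.005]
            if len(a): print(round(x,3),np.round([a[:,1].min(),a[:,1].max(),np.median(a[:,2])],3))
E
python3 m.py
```

```text
top red [209, 38, 69, 59, 3482] z [0.003 0.023 0.08 ] rect [932.  71.] [133. 182.] 0.3 mean [0.944 0.079 0.033]
top red [331, 125, 23, 26, 222] z [0.029 0.07  0.093] rect [ 720. -178.] [69. 24.] 47.2 mean [ 0.716 -0.175  0.066]
top red [73, 166, 40, 27, 352] z [0.012 0.019 0.022] rect [647. 481.] [90. 72.] 76.6 mean [0.631 0.468 0.018]
top red [216, 166, 26, 33, 587] z [0.035 0.038 0.042] rect [619. 118.] [87. 66.] 0.5 mean [0.618 0.111 0.038]
top orange [302, 165, 4, 13, 36] z [0.075 0.086 0.089] rect [634. -75.] [29.  8.] 6.8 mean [ 0.632 -0.075  0.085]
top yellow [387, 140, 22, 30, 446] z [0.02  0.058 0.062] rect [ 692. -340.] [85. 59.] 11.4 mean [ 0.68  -0.328  0.052]
top yellow [368, 217, 15, 39, 353] z [-0.     0.025  0.029] rect [ 470. -269.] [100.  28.] 5.9 mean [ 0.469 -0.264  0.022]
top yellow [422, 229, 28, 15, 171] z [0.002 0.019 0.023] rect [ 466. -426.] [16. 78.] 21.1 mean [ 0.467 -0.425  0.018]
top blue [129, 39, 73, 59, 3840] z [0.003 0.028 0.08 ] rect [1172.  301.] [626. 185.] 4.7 mean [0.944 0.286 0.032]
top blue [324, 165, 5, 8, 29] z [0.033 0.037 0.041] rect [ 651
[... 2560 characters left out ...]
.241  0.021]
side blue [246, 169, 15, 9, 46] z [0.014 0.035 0.039] rect [ 637. -142.] [13. 48.] 89.3 mean [ 0.633 -0.142  0.032]
side blue [241, 183, 14, 12, 110] z [0.015 0.036 0.046] rect [633. -68.] [43. 20.] 5.2 mean [ 0.632 -0.064  0.034]
side blue [71, 218, 78, 74, 3478] z [0.002 0.034 0.079] rect [1220.  201.] [206. 773.] 74.6 mean [0.938 0.279 0.035]
side blue [215, 253, 17, 11, 122] z [0.013 0.033 0.041] rect [619. 204.] [50. 13.] 1.7 mean [0.619 0.205 0.03 ]
side blue [235, 395, 16, 25, 350] z [0.147 0.15  0.153] rect [424. 606.] [43. 50.] 14.8 mean [0.417 0.606 0.148]
side blue [180, 396, 44, 24, 535] z [0.02  0.149 0.153] rect [511. 629.] [116.  48.] 10.8 mean [0.491 0.627 0.124]
```

```bash
cat >> h.py <<'E'
def row(gx,gy,gz,yaw,pitch=0):
    "row (cm, rad) taking the grasp point to gx,gy,gz, tool down with tool x at yaw"
    o=get_obs(); R0=R.from_rotvec(o['tool_rot']); p0=np.array(o['tool_pos'])
    R1=R.from_euler('z',yaw)*R.from_euler('x',np.pi)*R.from_euler('y',pitch)
    p1=np.array([gx,gy,gz])-R1.apply([0,0,tcp_to_grasp])
    g=p0+R0.apply([0,0,tcp_to_grasp])
    print('t',round(o['t'],2),'grasp',g.round(4),'yaw',(R0.as_matrix()[1::-1,0]).round(3),'F',np.round(o['contact_force'],2),'op',round(o['opening'],4),'gf',round(o['grip_force'],1))
    return np.r_[R0.inv().apply(p1-p0)*100,(R0.inv()*R1).as_rotvec()].round(3).tolist()
E
python3 - <<'E'
from h import *
z=np.load('top0.npz');W=pts(z['d'],z)
im=z['im']
q=W[(W[...,2]>.006)&(W[...,0]>.39)&(W[...,0]<.62)&(W[...,1]>-.3)&(W[...,1]<-.22)]
for x in np.arange(.395,.61,.008):
    a=q[abs(q[:,0]-x)<.004]
    if len(a): print(round(x,3),np.round([a[:,1].min(),a[:,1].max(),np.median(a[:,2])],3))
print(row(.499,-.261,.12,.101))
E
```

```text
0.411 [-0.279 -0.244  0.026]
0.419 [-0.279 -0.26   0.027]
0.427 [-0.277 -0.259  0.025]
0.435 [-0.278 -0.259  0.025]
0.443 [-0.275 -0.257  0.027]
0.451 [-0.286 -0.257  0.025]
0.459 [-0.274 -0.256  0.026]
0.467 [-0.274 -0.255  0.024]
0.475 [-0.272 -0.255  0.026]
0.483 [-0.272 -0.254  0.024]
0.491 [-0.271 -0.253  0.025]
0.499 [-0.271 -0.252  0.025]
0.507 [-0.269 -0.251  0.025]
0.515 [-0.269 -0.25   0.025]
0.523 [-0.282 -0.249  0.016]
0.531 [-0.267 -0.248  0.015]
0.539 [-0.272 -0.248  0.015]
0.547 [-0.265 -0.246  0.015]
0.555 [-0.265 -0.246  0.016]
0.563 [-0.263 -0.244  0.014]
0.571 [-0.263 -0.244  0.015]
0.579 [-0.262 -0.242  0.015]
0.587 [-0.272 -0.272  0.007]
t 0.1 grasp [ 0.2738 -0.5613  0.2489] yaw [0.438 0.899] F [-0.56  0.66  0.14] op 0.085 gf 0.0
[33.405, -17.119, 12.928, -0.002, 0.0, 0.353]
```

>>> arm_command([
  [[33.3,-17.1,12.9,0,0,0.353],[33.3,-17.1,12.9,0,0,0.353],[33.3,-17.1,12.9,0,0,0.353],[33.3,-17.1,12.9,0,0,0.353],[33.3,-17.1,12.9,0,0,0.353],[33.3,-17.1,12.9,0,0,0.353],[33.3,-17.1,12.9,0,0,0.353],[33.3,-17.1,12.9,0,0,0.353],[33.3,-17.1,12.9,0,0,0.353],[33.3,-17.1,12.9,0,0,0.353],[33.3,-17.1,12.9,0,0,0.353],[33.3,-17.1,12.9,0,0,0.353]],
], gripper=-0.3)

```text
t: 1.1
tool_pos: [0.4984, -0.2611, 0.2747]
tool_rot: [-3.137, -0.162, 0.003]
contact_force: [-0.8, 0.3, 0.5]
opening: 0.0554
grip_force: 0.0
```

```bash
python3 - <<'E'
from h import *
print(row(.497,-.261,.021,.101))
E
```

```text
t 1.1 grasp [ 0.4981 -0.2609  0.12  ] yaw [0.103 0.995] F [-0.79  0.28  0.5 ] op 0.0554 gf 0.0
[-0.122, -0.011, 9.897, -0.001, 0.002, 0.002]
```

>>> arm_command([
  [[-0.1,0,3,0,0,0],[-0.1,0,6,0,0,0],[-0.1,0,8.5,0,0,0],[-0.1,0,9.8,0,0,0],[-0.1,0,9.8,0,0,0],[-0.1,0,9.8,0,0,0]],
])

```text
t: 1.6
tool_pos: [0.497, -0.2631, 0.178]
tool_rot: [-3.138, -0.156, 0.001]
contact_force: [1.0, -1.1, -0.3]
opening: 0.0553
grip_force: 0.0
```

>>> arm_command([
  [[0,0,0,0,0,0],[0,0,0,0,0,0],[0,0,0,0,0,0],[0,0,0,0,0,0],[0,0,0,0,0,0],[0,0,0,0,0,0],[0,0,0,0,0,0],[0,0,0,0,0,0],[0,0,0,0,0,0]],
], gripper=1, force=120)

```text
t: 2.35
tool_pos: [0.4983, -0.2629, 0.1802]
tool_rot: [3.135, 0.159, 0.004]
contact_force: [-0.8, 0.1, 7.0]
opening: 0.0152
grip_force: 117.9
```

>>> arm_command([
  [[0,0,-3,0,0,0],[0,0,-6,0,0,0],[0,0,-8,0,0,0],[0,0,-8,0,0,0],[0,0,-8,0,0,0]],
])

```text
t: 2.77
tool_pos: [0.4978, -0.2623, 0.2593]
tool_rot: [3.135, 0.158, 0.004]
contact_force: [1.0, -0.2, -2.1]
opening: 0.0155
grip_force: 117.5
```

```bash
python3 - <<'E'
from h import *
print(row(.44,.106,.10,.049))
im,d,c=grab('wrist');cv2.imwrite('pics/w1.png',im);print(c['fx'],c['cx'],c['cy'])
E
```

```text
t 2.77 grasp [ 0.4982 -0.2626  0.1046] yaw [0.101 0.995] F [ 1.   -0.18 -2.11] op 0.0155 gf 117.5
[-2.035, -37.228, 0.371, 0.002, -0.003, 0.052]
325.19226210127806 282.96358609183784 212.1796967331851
```

View pics/w1.png

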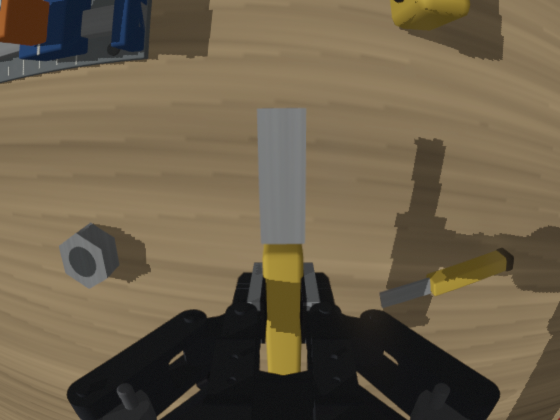

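>>> arm_command([
  [[0.5,-37.2,0.4,0,0,0.052],[0.5,-37.2,0.4,0,0,0.052],[0.5,-37.2,0.4,0,0,0.052],[0.5,-37.2,0.4,0,0,0.052],[0.5,-37.2,0.4,0,0,0.052],[0.5,-37.2,0.4,0,0,0.052],[0.5,-37.2,0.4,0,0,0.052],[0.5,-37.2,0.4,0,0,0.052],[0.5,-37.2,0.4,0,0,0.052],[0.5,-37.2,0.4,0,0,0.052],[0.5,-37.2,0.4,0,0,0.052]],
])

```text
t: 3.73
tool_pos: [0.4634, 0.1103, 0.2513]
tool_rot: [3.14, 0.084, -0.007]
contact_force: [0.0, -0.5, -2.0]
opening: 0.0156
grip_force: 118.0
```

```bash
cat > w.py <<'E'
from h import *
import sys
print(row(.46,.106,.034,.049))
im,d,c=grab('wrist');cv2.imwrite(f'pics/{sys.argv[1]}.png',im)
v,u=np.mgrid[0:420,0:560]
a=(u-c['cx'])/c['fx'];b=(v-c['cy'])/c['fy'];r=np.hypot(a,b)+1e-9
k=np.tan(r)/r
P=np.stack([a*k*d,-b*k*d,-d],-1);T=np.array(c['pose']);W=P@T[:3,:3].T+T[:3,3];W[(d<=0)|(r>1.2)]=np.nan
np.savez('w.npz',im=im,W=W)
H=cv2.cvtColor(im,cv2.COLOR_BGR2HSV);h,s,vv=[H[...,i].astype(int) for i in range(3)]
m=((h<5)|(h>174))&(s>150)&(vv>60)&(W[...,0]<.7)&(W[...,1]<.2)&(W[...,2]>.02)
if m.sum()>50:
  q=W[m];rr=cv2.minAreaRect((q[:,:2]*1000).astype(np.float32));print('red',m.sum(),rr,'z',np.percentile(q[:,2],[2,50,98]).round(4))
g=c['pose'][:3,3];print('cam',np.round(g,3))
E
python3 w.py w2
```

```text
t 3.73 grasp [0.4628 0.1102 0.0966] yaw [0.053 0.999] F [ 0.01 -0.54 -2.03] op 0.0156 gf 118.0
[-0.339, 0.407, 6.266, 0.0, 0.004, 0.004]
red 5303 ((592.4291381835938, 115.36289978027344), (34.32783889770508, 68.84381866455078), 3.2125449180603027) z [0.0368 0.0384 0.0398]
cam [0.549 0.114 0.221]
```

View pics/w2.png

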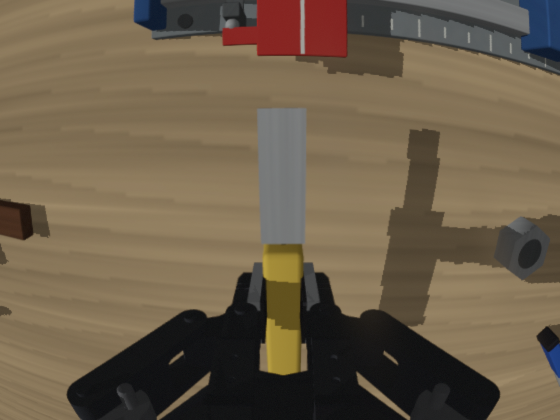

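The view shows the blade tip at (282,108) and the keeper's lip edge at row 53, columns 258–347, with its white line at column 303. The catch tab is at (240,37).

```bash
python3 - <<'E'
import numpy as np
z=np.load('w.npz');W=z['W']
for n,(u,v) in dict(tipL=(262,113),tip=(282,111),tipR=(303,111),root=(282,235),lipL=(261,49),lipM=(303,50),lipR=(343,50),line2=(302,20),farL=(261,8),farR=(343,8)).items():
    print(n,np.nanmedian(W[v-1:v+2,u-1:u+2].reshape(-1,3),0).round(4))
E
```

```text
tipL [0.5437 0.1222 0.0858]
tip [0.545  0.1141 0.0856]
tipR [0.5455 0.1055 0.086 ]
root [0.4906 0.1112 0.0865]
lipL [0.5782 0.1274 0.0381]
lipM [0.5787 0.1045 0.0387]
lipR [0.5808 0.0824 0.0383]
line2 [0.5961 0.106  0.0386]
farL [0.6023 0.1288 0.0381]
farR [0.606  0.0836 0.0383]
```

>>> arm_command([
  [[-0.2,0.8,2,0,0,0],[-0.2,0.8,4.5,0,0,0],[-0.2,0.8,6.2,0,0,0],[-0.2,0.8,6.2,0,0,0],[1.5,0.8,6.2,0,0,0],[3,0.8,6.2,0,0,0],[4.5,0.8,6.2,0,0,0],[5.7,0.8,6.2,0,0,0],[5.7,0.8,6.2,0,0,0],[5.7,0.8,6.2,0,0,0]],
])

```text
t: 4.62
tool_pos: [0.5227, 0.1023, 0.1921]
tool_rot: [3.141, 0.074, -0.0]
contact_force: [-0.1, 0.0, -1.1]
opening: 0.0154
grip_force: 118.0
```

```bash
python3 w.py w3; python3 - <<'E'
import numpy as np
W=np.load('w.npz')['W']
for v in (50,60,70,80,90,100,110,130,200): print(v,W[v,282].round(4),W[v,303].round(4))
E
```

```text
t 4.62 grasp [0.5227 0.1023 0.0374] yaw [0.047 0.999] F [-0.08  0.01 -1.12] op 0.0154 gf 118.0
[-6.243, -0.665, 0.344, 0.0, 0.0, -0.002]
red 23863 ((612.5892333984375, 116.31480407714844), (74.41194152832031, 69.00105285644531), 2.625514030456543) z [0.037  0.0383 0.0398]
cam [0.608 0.105 0.162]
50 [0.6283 0.1067 0.0398] [0.6286 0.0991 0.0402]
60 [0.6246 0.1065 0.039 ] [0.6251 0.0988 0.0383]
70 [0.6208 0.1064 0.0388] [0.6213 0.0986 0.0377]
80 [0.6169 0.1062 0.039 ] [0.6173 0.0985 0.0396]
90 [0.6132 0.106  0.0389] [0.6136 0.0982 0.0379]
100 [0.6094 0.1058 0.0388] [0.6098 0.098  0.0387]
110 [0.6056 0.1056 0.0386] [0.606  0.0979 0.0393]
130 [0.5981 0.1053 0.0391] [0.5984 0.0974 0.0384]
200 [0.567  0.1039 0.0274] [0.5677 0.0949 0.0281]
```

View pics/w3.png

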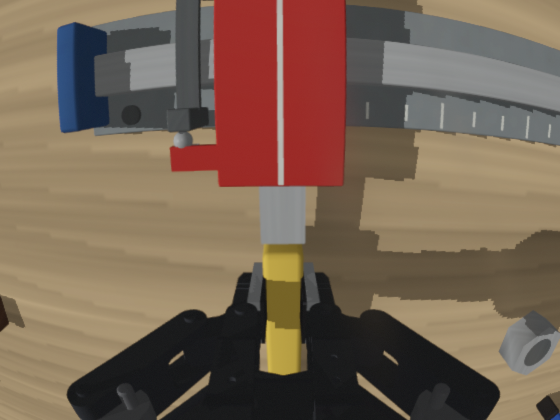

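The blade is centred under the keeper, with about 30 mm of it past the lip (row 185, columns 262–305).

>>> arm_command([
  [[0,0,-0.4,0,0,0],[0,0,-0.7,0,0,0],[0,0,-1,0,0,0],[0,0,-1.3,0,0,0],[0,0,-1.7,0,0,0],[0,0,-2.1,0,0,0],[0,0,-2.5,0,0,0],[0,0,-2.5,0,0,0]],
])

```text
t: 5.33
tool_pos: [0.5227, 0.1034, 0.2181]
tool_rot: [-3.141, -0.077, -0.003]
contact_force: [0.3, -0.6, -1.7]
opening: 0.0153
grip_force: 118.3
```

```bash
python3 w.py w4; python3 - <<'E'
import numpy as np
W=np.load('w.npz')['W']
for v in (20,60,100,140,160,170,180,190,200,220,235): print(v,W[v,270].round(4))
E
```

```text
t 5.33 grasp [0.523  0.1034 0.0634] yaw [0.049 0.999] F [ 0.29 -0.55 -1.7 ] op 0.0153 gf 118.3
[-6.251, -0.568, 2.93, -0.0, -0.002, 0.0]
red 21174 ((619.4119873046875, 113.6010971069336), (69.37521362304688, 81.3938980102539), 86.94082641601562) z [0.0424 0.0558 0.065 ]
cam [0.608 0.107 0.188]
20 [0.6457 0.114  0.045 ]
60 [0.6265 0.1129 0.0511]
100 [0.6096 0.1119 0.0567]
140 [0.5939 0.111  0.0613]
160 [0.5862 0.1107 0.0627]
170 [0.5828 0.1104 0.0657]
180 [0.5759 0.1106 0.0531]
190 [0.5716 0.1104 0.0535]
200 [0.567  0.1103 0.0531]
220 [0.5578 0.11   0.0534]
235 [0.5505 0.1097 0.053 ]
```

>>> arm_command([
  [[0.2,0,-0.9,0,0,0],[0.6,0,-2.1,0,0,0],[1.2,0,-2.9,0,0,0],[2,0,-3.6,0,0,0],[2.8,0,-4.1,0,0,0],[3.7,0,-4.6,0,0,0],[4.6,0,-4.9,0,0,0],[5.6,0,-5.1,0,0,0],[6.3,0,-5.1,0,0,0],[7,0,-5.1,0,0,0],[7.4,0,-5.1,0,0,0],[7.4,0,-5.1,0,0,0]],
])

```text
t: 6.38
tool_pos: [0.5969, 0.1068, 0.2675]
tool_rot: [3.141, 0.076, 0.0]
contact_force: [0.2, 0.1, -0.6]
opening: 0.0151
grip_force: 118.8
```

```bash
python3 w.py w5; python3 - <<'E'
from h import *
im,d,c=grab('side');cv2.imwrite('pics/s5.png',cv2.resize(im[150:300,130:330],None,fx=3,fy=3))
W=pts(d,c)
q=W[(W[...,2]>.1)&(W[...,2]<.135)&(W[...,0]>.655)&(W[...,0]<.74)&(W[...,1]>.07)&(W[...,1]<.15)];print(len(q),q.mean(0) if len(q) else 0)
w=np.load('w.npz')['W']
for v in (20,60,100,140,170,200,235): print(v,w[v,282].round(4))
E
```

```text
t 6.38 grasp [0.5969 0.1068 0.1128] yaw [0.049 0.999] F [ 0.24  0.07 -0.65] op 0.0151 gf 118.8
[-13.679, -0.585, 7.875, 0.0, -0.0, -0.0]
red 5370 ((679.1220703125, 119.99835205078125), (23.542383193969727, 68.4658203125), 3.0145249366760254) z [0.057  0.1181 0.1267]
cam [0.682 0.11  0.237]
140 [0.67798174 0.11580178 0.11156012]
20 [0.7442 0.1137 0.0009]
60 [0.7141 0.1122 0.0009]
100 [0.6837 0.1105 0.1073]
140 [0.6671 0.1097 0.102 ]
170 [0.6543 0.1091 0.1019]
200 [0.6413 0.1085 0.1028]
235 [0.6247 0.1077 0.1023]
```

View pics/s5.png

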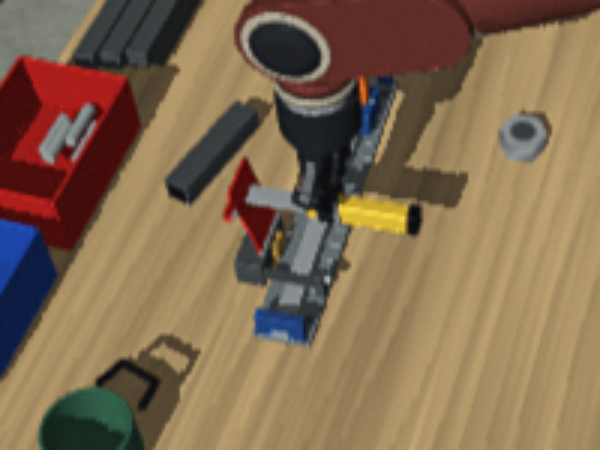

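The side view shows the keeper just past upright, with the blade tip against it at about (265,195). Next I back off and lay the bar down at its old place.

>>> arm_command([
  [[-2,0,0,0,0,0],[-5,0,0,0,0,0],[-8.5,0,0,0,0,0],[-11.5,0,0,0,0,0],[-11.5,3,0,0,0,0],[-11.5,7,0,0,0,0],[-11.5,11,0,0,0,0],[-11.5,15,0,0,0,0],[-11.5,19,0,0,0,0],[-11.5,23,0,0,0,0],[-11.5,27,0,0,0,0],[-11.5,31,0,0,0,0]],
])

```text
t: 7.48
tool_pos: [0.4957, -0.2101, 0.2678]
tool_rot: [3.141, 0.076, 0.001]
contact_force: [1.3, 0.5, -0.9]
opening: 0.0154
grip_force: 118.7
```

```bash
python3 - <<'E'
from h import *
print(row(.495,-.2626,.028,.049))
E
```

```text
t 7.48 grasp [ 0.4958 -0.2102  0.1131] yaw [0.049 0.999] F [ 1.26  0.54 -0.9 ] op 0.0154 gf 118.7
[-0.33, 5.235, 8.515, 0.0, -0.001, -0.0]
```

>>> arm_command([
  [[-0.3,2.5,1.5,0,0,0],[-0.3,5.2,4,0,0,0],[-0.3,5.2,6.5,0,0,0],[-0.3,5.2,7.5,0,0,0],[-0.3,5.2,8.2,0,0,0],[-0.3,5.2,8.5,0,0,0],[-0.3,5.2,8.7,0,0,0],[-0.3,5.2,8.7,0,0,0]],
])

```text
t: 8.15
tool_pos: [0.4964, -0.2599, 0.1816]
tool_rot: [3.14, 0.079, 0.002]
contact_force: [0.3, 0.1, -1.3]
opening: 0.0155
grip_force: 118.6
```

```bash
python3 - <<'E'
from h import *
row(.495,-.2626,.028,.049)
E
```

```text
t 8.15 grasp [ 0.4966 -0.26    0.0269] yaw [0.05  0.999] F [ 0.29  0.05 -1.33] op 0.0155 gf 118.6
```

>>> arm_command([
  [[0,0,0.1,0,0,0],[0,0,0.15,0,0,0],[0,0,0.15,0,0,0]],
])

```text
t: 8.4
tool_pos: [0.4964, -0.2604, 0.1802]
tool_rot: [3.14, 0.077, 0.002]
contact_force: [1.0, -0.1, 0.3]
opening: 0.0152
grip_force: 119.0
```

>>> arm_command([
  [[0,0,0,0,0,0],[0,0,0,0,0,0],[0,0,0,0,0,0],[0,0,0,0,0,0],[0,0,0,0,0,0],[0,0,-2,0,0,0],[0,0,-5,0,0,0],[0,0,-8,0,0,0],[0,0,-12,0,0,0],[0,0,-12,0,0,0]],
], gripper=-0.3)

```text
t: 9.23
tool_pos: [0.4981, -0.262, 0.3085]
tool_rot: [3.132, 0.077, 0.019]
contact_force: [0.8, -1.2, 1.8]
opening: 0.0554
grip_force: 0.0
```

```bash
python3 - <<'E'
from h import *
print(row(.632,-.075,.16,.05))
im,d,c=grab('wrist');s=grab('side');t=grab('top')
cv2.imwrite('pics/c6.png',np.hstack([cv2.resize(im,(400,300)),cv2.resize(t[0][100:300,170:430],(400,300))]))
for n,(im,d,c) in(('side',s),('top',t)):
    W=pts(d,c);H=cv2.cvtColor(im,cv2.COLOR_BGR2HSV);h,sa,v=[H[...,i].astype(int) for i in range(3)]
    m=((h<5)|(h>174))&(sa>150)&(v>50)&(abs(W[...,0]-.68)<.05)&(abs(W[...,1]-.11)<.05)
    q=W[m]
    if len(q): print(n,'keeper',m.sum(),q.min(0).round(3),q.max(0).round(3), 'dx/dz',np.polyfit(q[:,2],q[:,0],1))
    m=(h>5)&(h<18)&(sa>180)&(v>100)&(abs(W[...,0]-.63)<.04)&(abs(W[...,1]+.07)<.05);q=W[m]
    if len(q): print(n,'fin',m.sum(),q.min(0).round(4),q.max(0).round(4),q.mean(0))
E
```

```text
t 9.23 grasp [ 0.5    -0.2633  0.1538] yaw [0.049 0.999] F [ 0.81 -1.16  1.77] op 0.0554 gf 0.0
[14.29, -18.019, -0.621, 0.009, -0.012, -0.001]
side keeper 249 [ 0.664  0.084 -0.001] [0.706 0.157 0.127] dx/dz [0.19915302 0.65861115]
side fin 79 [ 0.6187 -0.081   0.0448] [ 0.6492 -0.0699  0.0894] [ 0.6336983  -0.07530979  0.06763538]
top keeper 274 [0.665 0.09  0.047] [0.688 0.155 0.13 ] dx/dz [0.24230944 0.65485946]
top fin 58 [ 0.6199 -0.0918  0.0439] [ 0.6492 -0.0723  0.0898] [ 0.63340421 -0.07955306  0.0836792 ]
```

View pics/c6.png

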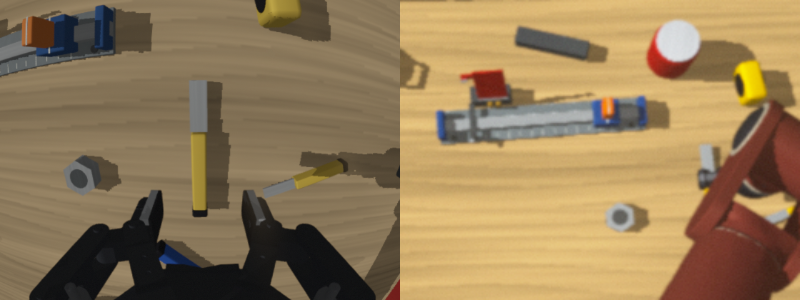

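The left panel shows the bar lying flat and released at (198,150). The right panel shows the keeper standing open at (490,85).

>>> arm_command([
  [[3.5,0,0,0,0,0],[6,-3,0,0,0,0],[9,-6,0,0,0,0],[12,-9,0,0,0,0],[14.3,-12,0,0,0,0],[14.4,-15,0,0,0,0],[14.4,-17.8,0,0,0,0],[14.4,-17.8,0,0,0,0],[14.4,-17.8,0,0,0,0]],
])

```text
t: 10.13
tool_pos: [0.6304, -0.0741, 0.2965]
tool_rot: [-3.14, -0.081, 0.007]
contact_force: [-0.8, -0.6, 0.3]
opening: 0.0553
grip_force: 0.0
```

```bash
python3 - <<'E'
from h import *
print(row(.6335,-.078,.070,.05))
im,d,c=grab('wrist')
v,u=np.mgrid[0:420,0:560]
a=(u-c['cx'])/c['fx'];b=(v-c['cy'])/c['fy'];r=np.hypot(a,b)+1e-9;k=np.tan(r)/r
P=np.stack([a*k*d,-b*k*d,-d],-1);T=np.array(c['pose']);W=P@T[:3,:3].T+T[:3,3]
H=cv2.cvtColor(im,cv2.COLOR_BGR2HSV);h,s,vv=[H[...,i].astype(int) for i in range(3)]
m=(h>3)&(h<18)&(s>170)&(vv>100)&(abs(W[...,2]-.086)<.006);q=W[m];print(len(q),q.mean(0) if len(q) else 0, cv2.minAreaRect((q[:,:2]*1000).astype(np.float32)) if len(q) else 0)
cv2.imwrite('pics/w7.png',im)
E
```

```text
t 10.13 grasp [ 0.6298 -0.074   0.1418] yaw [0.051 0.999] F [-0.82 -0.58  0.32] op 0.0553 gf 0.0
[0.317, 0.414, 7.181, -0.001, 0.004, 0.001]
898 [ 0.64035126 -0.08347063  0.08597529] ((705.1952514648438, -122.8375244140625), (26.781953811645508, 185.21197509765625), 59.238731384277344)
```

>>> arm_command([
  [[0.3,0.5,2,0,0,0],[0.3,0.5,4.5,0,0,0],[0.3,0.5,6.5,0,0,0],[0.3,0.5,7.1,0,0,0],[0.3,0.5,7.1,0,0,0]],
])

```text
t: 10.6
tool_pos: [0.6329, -0.0815, 0.2248]
tool_rot: [-3.139, -0.074, 0.009]
contact_force: [-0.3, -0.4, 0.2]
opening: 0.0556
grip_force: 0.0
```

>>> arm_command([
  [[0,0,0,0,0,0],[0,0,0,0,0,0],[0,0,0,0,0,0],[0,0,0,0,0,0],[0,0,0,0,0,0],[0,0,0,0,0,0],[0,0,0,0,0,0],[0,0,0,0,0,0]],
], gripper=1, force=60)

```text
t: 11.27
tool_pos: [0.635, -0.0806, 0.2304]
tool_rot: [3.14, 0.077, 0.005]
contact_force: [-0.6, 0.1, 6.0]
opening: 0.015
grip_force: 59.8
```

```bash
python3 - <<'E'
from h import *
print(row(.6285,.1072,.070,.05))
E
```

```text
t 11.27 grasp [ 0.6355 -0.0808  0.0757] yaw [0.049 0.999] F [-0.56  0.13  5.99] op 0.015 gf 59.8
[0.268, -18.795, 0.547, 0.001, -0.003, -0.001]
```

>>> arm_command([
  [[0,0,-0.4,0,0,0],[0,-1,-0.6,0,0,0],[0,-3,-0.6,0,0,0],[0,-5,-0.6,0,0,0],[0,-7,-0.6,0,0,0],[0,-9,-0.6,0,0,0],[0,-11,-0.6,0,0,0],[0,-13,-0.6,0,0,0],[0,-14.5,-0.6,0,0,0],[0,-15.7,-0.6,0,0,0],[0,-16,-0.6,0,0,0],[0,-16,-0.6,0,0,0]],
])

```text
t: 12.27
tool_pos: [0.6263, 0.0805, 0.2306]
tool_rot: [-3.14, -0.079, -0.005]
contact_force: [13.0, 0.4, -19.0]
opening: 0.0151
grip_force: 60.6
```

```bash
cat > s.py <<'E'
from h import *
print(row(.6275,.1072,.076,.05))
o=get_obs();g=np.array(o['tool_pos'])+R.from_rotvec(o['tool_rot']).apply([0,0,tcp_to_grasp])
print('short mm',1000*(.0757-(g[1]*np.cos(.05)-g[0]*np.sin(.05))), 'tilt',R.from_rotvec(o['tool_rot']).as_matrix()[:,2].round(4))
E
python3 s.py
```

```text
t 12.27 grasp [0.6267 0.0806 0.0759] yaw [0.05  0.999] F [ 13.05   0.44 -18.99] op 0.0151 gf 60.6
[0.256, -2.656, -0.012, -0.0, -0.003, 0.0]
short mm 26.478436449797137 tilt [ 3.e-03  6.e-04 -1.e+00]
```

>>> arm_command([
  [[0.1,-0.1,0.2,0,0,0],[0.3,-0.2,0.45,0,0,0],[0.3,-0.4,0.45,0,0,0],[0.3,-0.6,0.45,0,0,0],[0.3,-0.8,0.45,0,0,0],[0.3,-0.8,0.45,0,0,0]],
])

```text
t: 12.77
tool_pos: [0.6278, 0.0879, 0.2303]
tool_rot: [3.141, 0.078, -0.01]
contact_force: [-11.3, -0.8, 9.3]
opening: 0.0151
grip_force: 64.7
```

```bash
python3 s.py
```

```text
t 12.77 grasp [0.6268 0.0878 0.0756] yaw [0.05  0.999] F [-11.25  -0.78   9.29] op 0.0151 gf 64.7
[0.065, -1.932, -0.037, -0.0, 0.006, -0.0]
short mm 19.300577848939557 tilt [-6.4e-03 -2.0e-04 -1.0e+00]
```

>>> arm_command([
  [[-0.1,-0.1,-0.1,0,0,0],[-0.14,-0.2,-0.15,0,0,0],[-0.14,-0.3,-0.15,0,0,0],[-0.14,-0.4,-0.15,0,0,0],[-0.14,-0.5,-0.15,0,0,0],[-0.14,-0.6,-0.15,0,0,0],[-0.14,-0.7,-0.15,0,0,0],[-0.14,-0.7,-0.15,0,0,0]],
])

```text
t: 13.43
tool_pos: [0.6268, 0.0946, 0.2304]
tool_rot: [-3.141, -0.077, 0.004]
contact_force: [-5.3, 0.2, -3.3]
opening: 0.0153
grip_force: 63.0
```

```bash
python3 s.py
```

```text
t 13.43 grasp [0.6263 0.0946 0.0757] yaw [0.049 0.999] F [-5.28  0.16 -3.25] op 0.0153 gf 63.0
[0.136, -1.254, -0.028, -0.0, 0.003, -0.001]
short mm 12.504051691662438 tilt [-2.7e-03  1.0e-04 -1.0e+00]
```

>>> arm_command([
  [[-0.05,-0.1,0,0,0,0],[-0.05,-0.15,0,0,0,0],[-0.05,-0.15,0,0,0,0]],
])

```text
t: 13.68
tool_pos: [0.6265, 0.0956, 0.2305]
tool_rot: [3.14, 0.077, -0.002]
contact_force: [-4.0, -4.1, -5.7]
opening: 0.0153
grip_force: 62.6
```

>>> arm_command([
  [[0,-0.1,0,0,0,0],[0,-0.15,0,0,0,0],[0,-0.15,0,0,0,0]],
])

```text
t: 13.93
tool_pos: [0.6265, 0.0963, 0.2304]
tool_rot: [3.138, 0.076, -0.003]
contact_force: [-3.7, -6.4, -6.7]
opening: 0.0152
grip_force: 62.6
```

>>> arm_command([
  [[0,-0.1,0,0,0,0],[0,-0.15,0,0,0,0],[0,-0.15,0,0,0,0]],
])

```text
t: 14.18
tool_pos: [0.6265, 0.097, 0.2305]
tool_rot: [3.136, 0.076, -0.003]
contact_force: [-3.6, -10.5, -5.7]
opening: 0.0149
grip_force: 62.6
```

>>> arm_command([
  [[0,-0.1,0,0,0,0],[0,-0.15,0,0,0,0],[0,-0.15,0,0,0,0]],
])

```text
t: 14.43
tool_pos: [0.6263, 0.0991, 0.2305]
tool_rot: [3.138, 0.076, -0.003]
contact_force: [-4.1, -6.2, -5.3]
opening: 0.0152
grip_force: 62.6
```

```bash
python3 s.py
```

```text
t 14.43 grasp [0.6261 0.0987 0.0758] yaw [0.048 0.999] F [-4.08 -6.17 -5.27] op 0.0152 gf 62.6
[0.157, -0.802, -0.026, 0.002, 0.002, -0.002]
short mm 8.37377975648769 tilt [-0.0017 -0.0024 -1.    ]
```

>>> arm_command([
  [[0,-0.1,0,0,0,0],[0,-0.1,0,0,0,0],[0,-0.1,0,0,0,0]],
])

```text
t: 14.68
tool_pos: [0.6262, 0.101, 0.2305]
tool_rot: [3.14, 0.076, -0.002]
contact_force: [-4.3, -2.9, -6.6]
opening: 0.015
grip_force: 62.5
```

>>> arm_command([
  [[0,-0.1,0,0,0,0],[0,-0.1,0,0,0,0],[0,-0.1,0,0,0,0]],
])

```text
t: 14.93
tool_pos: [0.6261, 0.1024, 0.2305]
tool_rot: [-3.14, -0.077, 0.002]
contact_force: [-4.9, -1.5, -7.6]
opening: 0.015
grip_force: 62.4
```

>>> arm_command([
  [[0,-0.1,0,0,0,0],[0,-0.1,0,0,0,0],[0,-0.1,0,0,0,0]],
])

```text
t: 15.18
tool_pos: [0.626, 0.1037, 0.2305]
tool_rot: [-3.14, -0.077, 0.002]
contact_force: [-4.3, 0.9, -10.0]
opening: 0.0149
grip_force: 62.1
```

>>> arm_command([
  [[0,-0.1,0,0,0,0],[0,-0.1,0,0,0,0],[0,-0.1,0,0,0,0]],
])

```text
t: 15.43
tool_pos: [0.6259, 0.1048, 0.2305]
tool_rot: [-3.139, -0.077, 0.002]
contact_force: [-4.0, 2.9, -10.6]
opening: 0.0149
grip_force: 61.8
```

>>> arm_command([
  [[0,-0.1,0,0,0,0],[0,-0.1,0,0,0,0],[0,-0.1,0,0,0,0]],
])

```text
t: 15.68
tool_pos: [0.6259, 0.1057, 0.2305]
tool_rot: [-3.14, -0.077, 0.002]
contact_force: [-3.9, 2.8, -11.9]
opening: 0.015
grip_force: 61.6
```

```bash
python3 s.py
```

```text
t 15.68 grasp [0.6257 0.1058 0.0758] yaw [0.049 0.999] F [ -3.91   2.78 -11.88] op 0.015 gf 61.6
[0.166, -0.144, -0.02, -0.001, 0.001, -0.001]
short mm 1.3011423842978904 tilt [-1.4e-03  8.0e-04 -1.0e+00]
```

>>> arm_command([
  [[0.05,-0.1,0.1,0,0,0],[0.05,-0.1,0.15,0,0,0],[0.05,-0.1,0.15,0,0,0]],
])

```text
t: 15.93
tool_pos: [0.6263, 0.1067, 0.2304]
tool_rot: [-3.14, -0.077, 0.005]
contact_force: [-10.5, 1.5, -4.4]
opening: 0.015
grip_force: 62.8
```

>>> arm_command([
  [[0,-0.1,0,0,0,0],[0,-0.1,0,0,0,0],[0,-0.1,0,0,0,0]],
])

```text
t: 16.18
tool_pos: [0.6262, 0.1076, 0.2305]
tool_rot: [-3.14, -0.077, 0.005]
contact_force: [-10.8, 1.0, -4.0]
opening: 0.0153
grip_force: 62.8
```

>>> arm_command([
  [[0,-0.1,0,0,0,0],[0,-0.1,0,0,0,0],[0,-0.1,0,0,0,0]],
])

```text
t: 16.43
tool_pos: [0.6262, 0.1083, 0.2304]
tool_rot: [3.14, 0.077, -0.005]
contact_force: [-10.5, -0.9, -4.7]
opening: 0.0149
grip_force: 62.8
```

```bash
python3 s.py
```

```text
t 16.43 grasp [0.6257 0.1083 0.0757] yaw [0.049 0.999] F [-10.53  -0.93  -4.72] op 0.0149 gf 62.8
[0.127, 0.12, -0.027, 0.0, 0.003, -0.001]
short mm -1.1616747938045653 tilt [-3.1e-03 -4.0e-04 -1.0e+00]
```

```bash
cat > f.py <<'E'
from h import *
o=get_obs();im,d,c=grab('wrist')
v,u=np.mgrid[0:420,0:560]
a=(u-c['cx'])/c['fx'];b=(v-c['cy'])/c['fy'];r=np.hypot(a,b)+1e-9;k=np.tan(r)/r
P=np.stack([a*k*d,-b*k*d,-d],-1);T=np.array(c['pose']);W=P@T[:3,:3].T+T[:3,3]
H=cv2.cvtColor(im,cv2.COLOR_BGR2HSV);h,s,vv=[H[...,i].astype(int) for i in range(3)]
m=(h>3)&(h<18)&(s>170)&(vv>60)&(abs(W[...,2]-.086)<.008)&(abs(W[...,1]-.108)<.03)&(abs(W[...,0]-.625)<.03)
g=np.array(o['tool_pos'])+R.from_rotvec(o['tool_rot']).apply([0,0,tcp_to_grasp])
if m.sum():
    q=W[m];S=q[:,1]*np.cos(.05)-q[:,0]*np.sin(.05);lo,hi=np.percentile(S,[3,97]);print('n',m.sum(),'x',np.percentile(q[:,0],[2,98]).round(4),'fin s',lo.round(5),hi.round(5),'mid',((lo+hi)/2).round(5),'grasp s',round(g[1]*np.cos(.05)-g[0]*np.sin(.05),5),'z',q[:,2].mean().round(4))
m=(abs(W[...,2]-.034)<.01)
print('t',o['t'],'F',np.round(o['contact_force'],2),'grasp',g.round(4),o['opening'],o['grip_force'])
cv2.imwrite('pics/f.png',im)
E
python3 f.py
```

```text
n 1839 x [0.6154 0.6432] fin s 0.06884 0.08321 mid 0.07602 grasp s 0.07686 z 0.0854
t 16.4333 F [-10.53  -0.93  -4.72] grasp [0.6257 0.1083 0.0757] 0.014900345460283605 62.800172567367554
```

View pics/f.png

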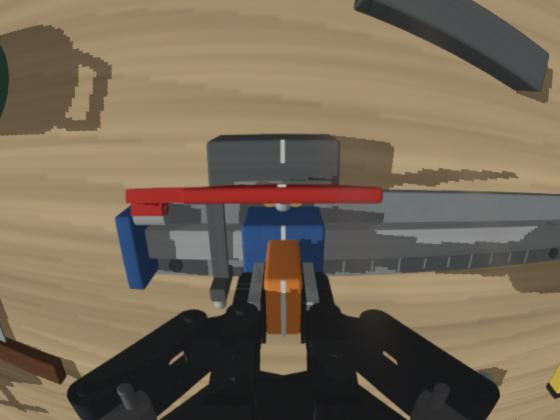

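>>> arm_command([
  [[0,0,0,0,0,0],[0,0,0,0,0,0],[0,0,0,0,0,0],[0,0,0,0,0,0],[0,0,0,0,0,0],[0,0,0,0,0,0]],
], gripper=0.4)

```text
t: 16.98
tool_pos: [0.6273, 0.1083, 0.2307]
tool_rot: [-3.141, -0.076, -0.003]
contact_force: [0.5, 0.4, 0.2]
opening: 0.0256
grip_force: 0.0
```

```bash
python3 f.py
```

```text
n 1792 x [0.6152 0.6431] fin s 0.06882 0.08307 mid 0.07595 grasp s 0.0768 z 0.0854
t 16.9833 F [0.48 0.4  0.19] grasp [0.6276 0.1083 0.076 ] 0.025622662829299814 0.0
```

The stop sits between the brass pins at (284,204), and the white marks line up at column 283. It did not shift when released, so it is centred. I'll grip the fin again.

>>> arm_command([
  [[0,0,0,0,0,0],[0,0,0,0,0,0],[0,0,0,0,0,0],[0,0,0,0,0,0],[0,0,0,0,0,0],[0,0,0,0,0,0],[0,0,0,0,0,0],[0,0,0,0,0,0],[0,0,0,0,0,0],[0,0,0,0,0,0]],
], gripper=1, force=40)

```text
t: 17.87
tool_pos: [0.6268, 0.1084, 0.23]
tool_rot: [3.141, 0.077, 0.001]
contact_force: [-0.5, 0.3, 4.0]
opening: 0.0153
grip_force: 40.6
```

```bash
python3 f.py; python3 - <<'E'
from h import *
for n in('side','top'):
    im,d,c=grab(n);W=pts(d,c);H=cv2.cvtColor(im,cv2.COLOR_BGR2HSV);h,sa,v=[H[...,i].astype(int) for i in range(3)]
    q=W[((h<5)|(h>174))&(sa>150)&(v>50)&(abs(W[...,0]-.68)<.04)&(abs(W[...,1]-.11)<.05)&(W[...,2]>.04)]
    if len(q): print(n,len(q),q.max(0),np.polyfit(q[:,2],q[:,0],1))
    q=W[(h>=22)&(h<=32)&(sa>170)&(v>80)&(abs(W[...,0]-.47)<.1)&(abs(W[...,1]+.26)<.06)]
    if len(q): print('bar',len(q),q.min(0).round(3),q.max(0).round(3))
E
```

```text
n 1876 x [0.6153 0.6431] fin s 0.06868 0.08336 mid 0.07602 grasp s 0.07689 z 0.0854
t 17.8667 F [-0.45  0.3   3.96] grasp [0.6269 0.1084 0.0753] 0.0152706046808677 40.61955749988556
side 273 [0.68696751 0.15732179 0.37703672] [-0.07871606  0.68252372]
bar 126 [ 0.417 -0.27  -0.002] [ 0.499 -0.247  0.03 ]
top 126 [0.65953568 0.15991924 0.37798387] [-0.8110027   0.94653532]
bar 322 [ 0.417 -0.279 -0.004] [ 0.517 -0.247  0.032]
```

```bash
python3 -c "
from station import *
print(finish_job())"
```

```text
the job is handed in; nothing more can be done
None
```

I handed the job in at about 18 s: the pry bar opened the keeper to roughly 1.8 rad, the bar lies flat on the bench clear of the gauge, and the stop is centred in the notch with the fin gripped at about 40 N; the hand-in returned no pass or fail.

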